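Vent the curing box

TASK

The resin-curing box has just finished and must be vented before anyone opens it. With the lid still shut, press the three keys on the control pod fully down, one at a time, in this order: red (lamp off), blue (fan on), white (lid free), letting each come up again. Then lift the sprung lid by its black grip until the yellow pin on the lid's edge stands level beside the red clip on the curved rail, without lifting it well past the clip or shifting the clip, the jar, the black box or the lighter, and finish while still holding the lid there: it falls shut if let go.

Things in the scene. Friction and masses are not known exactly. Their poses are not given: they have to be found in the camera images.
- cure_box: White benchtop curing box, fixed: 150 mm deep (x), 200 mm wide (y), 90 mm high, turned up to 0.25 rad. Origin: centre of its underside, z up; its front (cooling slots, small green display) looks along its -x, toward the robot. On its left side (y = 122 mm) a 5 mm steel wire rail curves up at 130 mm from the hinge axis, to 211 mm above the bench. The space before and above the lid is free.
- lid (a joint): Lid angle, rad: 0 shut, grows as the front edge rises, stop at 1.3. White plate 150 x 200 x 10 mm with an amber window, hinged at the back, about 0.3 kg. A spring closes it with 0.5 N m when shut plus 0.5 N m per rad; with its weight, 4 to 8 N upward at the grip. It never stays up by itself.
- lid_hinge (a point): Middle of the lid's hinge axis, at (72, 0, 98) mm in the cure_box frame; the axis runs along the box's y. The point turns with the lid: at lid = 0 its axes are those of the box; opening turns it positively about +y.
- lid_grip (a point): Centre of the grip: black round bar 16 mm thick, 36 mm long, along the box's y, free at both flat ends, on an 8 mm thick, 16 mm wide stem from the middle of the lid's front edge. 185 mm from the hinge axis in the lid's mid-plane: 38 mm before the lid's edge, 98 mm above the bench when shut. Taken from above by its two ends, it turns between the pads as the lid swings. Site x: toward the hinge.
- lid_pin (a point): Outer end of the yellow pointer pin (12 mm across) that sticks out of the lid's left edge; 130 mm from the hinge axis on the lid's mid-plane, 113 mm to the left of the lid's middle. Axes as the lid: x toward the hinge.
- vent_mark (a joint): Angle at which the red clip is set on the curved rail, rad, on the same scale as joint lid: the pin is level with the clip when lid equals vent_mark. Differs each time, between 0.4 and 0.75. Stiff friction keeps it where it is; leave it.
- mark_clip (a point): Centre of the red clip on the rail, a 16 x 14 x 11 mm block with a short red stud: 130 mm from the hinge axis, 122 mm to the left of the lid's middle. x axis toward the hinge axis, z away from the shut lid along the arc.
- pod: Control pod, grey slab with black face, fixed on the bench: 70 mm (its x) x 170 mm (its y), top 30 mm above the bench, turned up to 0.2 rad. Origin: centre of its underside, z up. A black boom arm hangs over the back right of the bench (x over 0.5 with y under 0.05; x over 0.66 with y under 0.15), down to 0.28 m: keep the wrist clear, also on the way from the start.
- red_key (a joint): travel of the red key: 0 at rest, 0.006 m fully down; counts as pressed beyond 0.004. Springs back; about 1.2 N to start, 4 N fully down.
- blue_key (a joint): travel of the blue key: 0 at rest, 0.006 m fully down; counts as pressed beyond 0.004. Springs back; about 1.2 N to start, 4 N fully down.
- white_key (a joint): travel of the white key: 0 at rest, 0.006 m fully down; counts as pressed beyond 0.004. Springs back; about 1.2 N to start, 4 N fully down.
- red_key_top (a point): Red spring key: round cap 26 mm across, standing 10 mm out of its housing (grey collar 42 mm across). Site: middle of the cap's top, 53 mm above the bench at rest, z up. The three keys stand in a row along the pod's y, 50 mm apart, in varying order.
- blue_key_top (a point): Blue spring key: round cap 26 mm across, standing 10 mm out of its housing (grey collar 42 mm across). Site: middle of the cap's top, 53 mm above the bench at rest, z up. The three keys stand in a row along the pod's y, 50 mm apart, in varying order.
- white_key_top (a point): White spring key: round cap 26 mm across, standing 10 mm out of its housing (grey collar 42 mm across). Site: middle of the cap's top, 53 mm above the bench at rest, z up. The three keys stand in a row along the pod's y, 50 mm apart, in varying order.
- jar: Clear scrap jar with black lid, 77 mm across, 67 mm high, standing behind the pod; origin at the middle of its underside. Leave alone.
- black_box: Small black box 39 x 43 x 31 mm to the right of the pod; origin at the middle of its underside. Leave alone.
- lighter: Yellow-green lighter 72 x 23 x 12 mm lying on the bench near the front of the curing box; origin at the middle of its underside. Leave alone.

How it is judged:
By the outcome, as a careful person would: the job done as asked, in the order asked, and still so for the second after the job is handed in, while the arm keeps its last pose, push and grip.
It also fails if it takes over 54 s, if anything falls off the work surface, if the arm or the gripper's body presses on something with over 40 N, if the wrist force passes 120 N, or if a joint passes its speed limit or range.

ROBOT

A 6-joint arm with a two-finger parallel gripper is mounted at the origin on a cart in front of the work surface, level with it; the furniture and walls round the work are solid. World frame = base frame: x ahead of the robot, y to its left, z up, the work surface at z = 0. Lengths are in m, angles in degrees, forces in N, time in s.
With the tool pointing down it reaches from about 0.25 to 0.725 m from the base axis. Payload 9.7 kg.
Tool frame: the origin (TCP) lies midway between the tips of the shut fingers; the grasp point (between the pads) lies 19 mm behind it; z points along the fingers, y is the line along which they close (so a half turn about z gives the same grasp; the last joint's range is limited). The gripper opens to 85 mm and grips with 20 to 120 N. Pads are 22 mm wide; open, the fingers measure 114 mm over their backs; the gripper's body (76 mm by 85 mm) begins 54 mm behind the grasp point. The pads swing forward as they close: fully open they stand 13 mm farther back than shut.
Start: joints at [-70.245, 4.979, 10.078, 95.1, 0, 90], TCP at [0.186, -0.518, 0.231] pointing down, gripper open.
Joint ranges: [-179.16, 179.16], [-48.56, 103.87], [-65.8, 70.77], [-126.05, 130.52], [-82.76, 87.17], [-180, 180]. Speed limits (degrees/s): [127.2, 127.2, 147.25, 180, 180, 180].

INTERFACE

Orientations are given as [roll, pitch, yaw] about the fixed x, y, z axes, in that order (R = Rz(yaw) Ry(pitch) Rx(roll)).
In Python, from workcell import * gives the robot as it stands.
- The arm moves only by the tool servo_tool, never from a script. Its argument "moves" is a list of rows, each a list of 4 numbers: the shift along the world's x, y, z in a scale on which 1.0 is 100 cm, then the turn about the world's z in normalised numbers (1 is pi/2 rad). A call has 1 to 20 rows; each row is the pose to reach, as a shift and turn from the pose commanded when the call began; what a row does not reach only later rows make up. A row lasts 1/12 s, in which the tool goes at most 41.7 mm and 7.16 degrees, less where a joint would pass 70% of its speed; a pose out of reach is approached as far as the arm can. No shift or turn number may pass 1 either way. A call with a gripper value outside its range is refused whole. "claw" is the closure, from 0 (fully open) to 1 (shut), set as the call begins (left out, the last holds). The fingers move at their own pace and stop on an object; "force" is the grip in N (left out, the last holds). Time passes only in rows, so rows that repeat a pose let the fingers close. It gives the time, the measured TCP pose, the force, the opening and the grip force at its end, in the units of the state.
- get_obs(): the state, without advancing time (a new reading comes with each control period).
- camera(name): name is "side" or "top"; returns the picture (480x640x3 uint8, red, green, blue); there is no depth.
- get_calibration(name): a dict with "fx", "fy", "cx", "cy" (pixels), "rvec" (rotation vector, rad) and "tvec" (3), from world to camera coordinates, as OpenCV has them. Camera axes: x right, y down, z forward; pixel columns grow to the right and rows downward; lengths in m; the calibration is good to about 2 mm. A picture is of the moment at which its call begins. get_calibration takes no time and is no camera call.
- job_done(): hands the job in; it is judged then, once.
The state is a dict: "time": time; "q": joint angles; "qd": joint speeds; "joint_efforts": joint torques, N m; "ee_pos": TCP position; "tcp_rot": TCP orientation; "wrist_force": force on the tool from outside, world axes, zero at the start; "torque": the same for the moment, N m; "opening": finger opening in m; "grasp_force": force on a finger pad.
Only numpy, scipy, OpenCV 4.12 (cv2) and the standard library are available. Lean on these libraries where they do the work, as an engineer would, in place of code of your own. Each camera call takes 0.05 s, during which the arm holds its last target. There are 200 camera calls.

## Working session

There is one attempt and no reset: what is moved stays moved. The work goes in short steps, Python scripts to look and compute and a tool call to move; the robot and the scene stay as the last step left them, time stands still between calls to the robot, and variables do not carry over. Pictures are saved under pics/ and viewed, at most 10 in all, crops included, and the job is handed in when it is done.

Besides the shell and the picture viewer there is one more tool, called after "Call:" by a JSON object that holds its "name" and its "arguments". servo_tool: Moves the arm, as the interface text tells. Its arguments: {"type":"object","properties":{"moves":{"type":"array","items":{"type":"array","items":{"type":"number"}}},"claw":{"type":"number"},"force":{"type":"number"}},"required":["moves"]}

```bash
mkdir -p pics; python3 - <<'E'
from workcell import *
import cv2
for n in("side","top"):
    cv2.imwrite(f"pics/{n}0.png",camera(n)[:,:,::-1]); print(n,get_calibration(n))
o=get_obs();print(o)
E
```

```text
side {'fx': 464.74534215576233, 'fy': 464.74534215576233, 'cx': 318.11337360881845, 'cy': 241.14712939905428, 'rvec': array([ 2.17879744, -0.27805309,  0.16141917]), 'tvec': array([-0.51942094,  0.2312053 ,  0.86381584])}
top {'fx': 550.3707195928177, 'fy': 550.3707195928177, 'cx': 326.27386111291656, 'cy': 238.8154453398541, 'rvec': array([ 2.15702854, -2.17847074,  0.11773044]), 'tvec': array([0.14791532, 0.55526846, 0.99246729])}
{'time': 0.1, 'q': array([-7.02448530e+01,  5.00709176e+00,  1.00397420e+01,  9.50991967e+01,
       -7.23736705e-04,  9.00003786e+01]), 'qd': array([-0.00566508,  0.01281113,  0.08833072,  0.04633256, -0.00858818,
        0.03227732]), 'joint_efforts': array([-4.22756757e-04, -5.21562374e+01,  4.65651298e+01,  1.59211457e-02,
       -4.19170576e-06, -2.55430365e-06]), 'ee_pos': array([ 0.18582986, -0.51744353,  0.23066888]), 'tcp_rot': array([-1.79933454e+02,  7.24175933e-04,  1.97547693e+01]), 'wrist_force': array([ 0.07010909, -0.18230685, -0.64009148]), 'torque': array([ 0.03637538, -0.00182675,  0.03236437]), 'grasp_force': 0.0, 'opening': 0.08538344261660291}
```

View pics/side0.png

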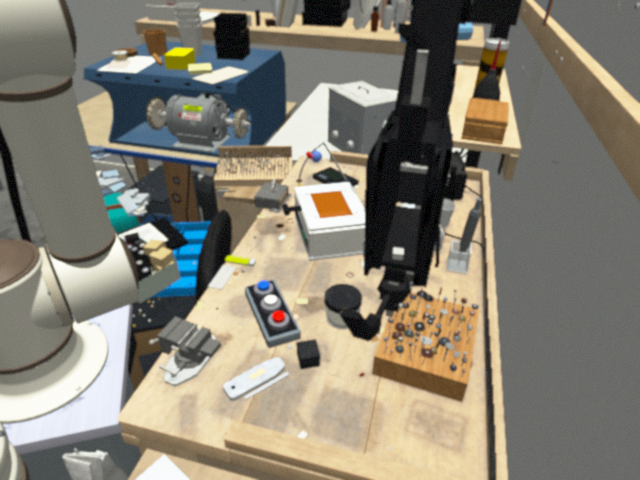

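View pics/top0.png

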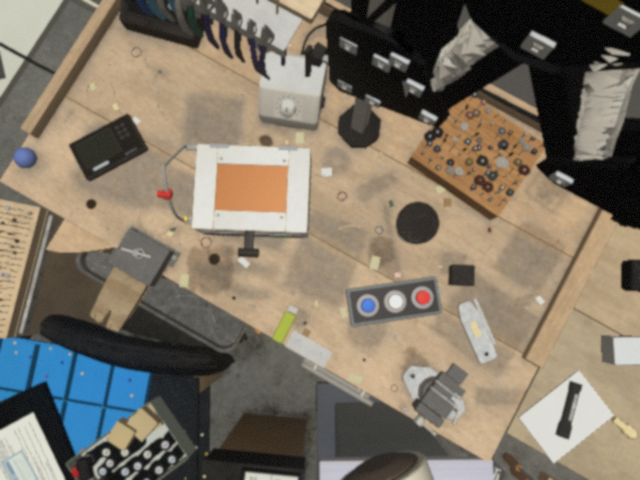

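The side view shows blue (264,286), white (271,301) and red (278,317). In the top view they are at (368,306), (396,301) and (423,297), with the clip near (164,194) and the grip near (249,250). I'll enlarge the box area next.

```bash
python3 - <<'E'
import cv2
t=cv2.imread("pics/top0.png");s=cv2.imread("pics/side0.png")
cv2.imwrite("pics/t1.png",cv2.resize(t[135:265,145:325],None,fx=4,fy=4,interpolation=cv2.INTER_CUBIC))
cv2.imwrite("pics/s1.png",cv2.resize(s[140:260,270:390],None,fx=5,fy=5,interpolation=cv2.INTER_CUBIC))
E
cat > h.py <<'E'
import numpy as np,cv2
from workcell import *
def cam(n):
    c=get_calibration(n);K=np.array([[c["fx"],0,c["cx"]],[0,c["fy"],c["cy"]],[0,0,1.]])
    return K,cv2.Rodrigues(c["rvec"])[0],np.array(c["tvec"]).ravel()
def ray(n,uv):
    K,R,t=cam(n);d=R.T@np.linalg.solve(K,[*uv,1.]);return -R.T@t,d
def atz(n,uv,z):
    o,d=ray(n,uv);return o+d*(z-o[2])/d[2]
def proj(n,P):
    K,R,t=cam(n);p=(K@(R@np.reshape(P,(-1,3)).T+t[:,None])).T;return p[:,:2]/p[:,2:]
E
python3 - <<'E'
from h import *
for k,s,t in(("blue",(264,286),(368,306)),("white",(271,301),(396,301)),("red",(278,317),(423,297))):
    print(k,atz("side",s,.053),atz("top",t,.053))
print(atz("top",(249,253),.098))
E
```

```text
blue [0.43530894 0.05910668 0.053     ] [0.43248027 0.06897691 0.053     ]
white [0.44136078 0.01039113 0.053     ] [0.44087413 0.01862451 0.053     ]
red [ 0.44645509 -0.03744362  0.053     ] [ 0.44751947 -0.02998708  0.053     ]
[0.52606909 0.27623931 0.098     ]
```

View pics/t1.png

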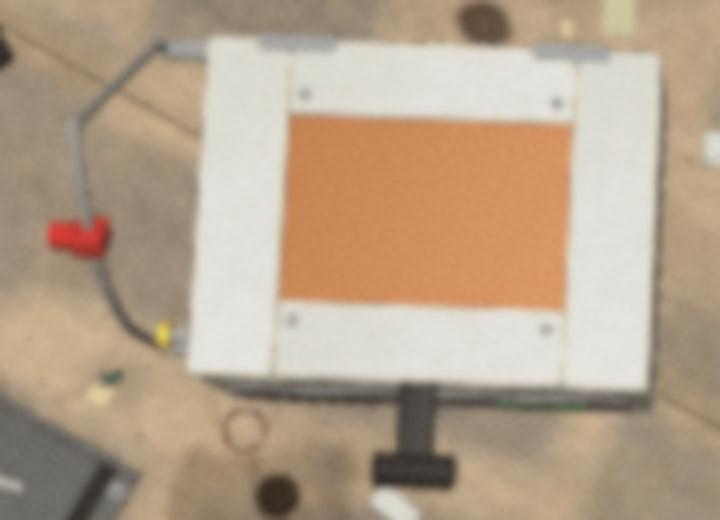

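View pics/s1.png

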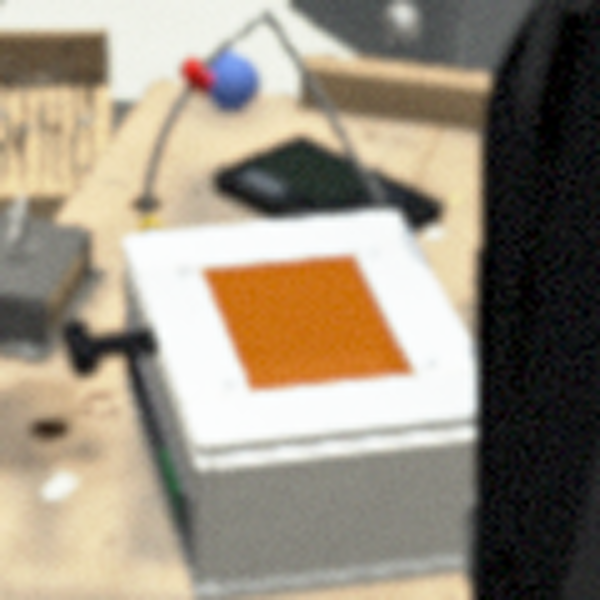

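The top crop shows lid corners at (208,38), (660,55), (648,390) and (190,373), with the grip at (414,470), the pin end at (160,334) and the clip block at (95,237). In the side crop the corners are (125,237), (403,210) and (197,447), the grip is at (82,347), the pin at (150,220) and the clip at (203,77).

```bash
cat > fit.py <<'E'
from h import *
from scipy.optimize import least_squares
T=lambda x,y:((x+.5)/4-.5+145,(y+.5)/4-.5+135)
S=lambda x,y:((x+.5)/5-.5+270,(y+.5)/5-.5+140)
FL,BL,BR,FR=(-.075,.1,.103),(.075,.1,.103),(.075,-.1,.103),(-.075,-.1,.103)
G=(-.113,0,.098);P=(-.058,.113,.098)
obs=[("top",T(208,38),BL),("top",T(660,55),BR),("top",T(648,390),FR),("top",T(190,373),FL),("top",T(414,470),G),("top",T(160,334),P),
("side",S(125,237),FL),("side",S(403,210),BL),("side",S(197,447),FR),("side",S(82,347),G),("side",S(150,220),P)]
def W(p,b):
    c,s=np.cos(p[2]),np.sin(p[2]);b=np.array(b);return np.array([p[0]+c*b[0]-s*b[1],p[1]+s*b[0]+c*b[1],b[2]])
def clip(p,a): return W(p,(.072-.13*np.cos(a),.122,.098+.13*np.sin(a)))
if __name__=="__main__":
    f=lambda p:np.concatenate([proj(n,W(p,b))[0]-uv for n,uv,b in obs])
    r=least_squares(f,[.64,.28,0],loss="soft_l1");p=r.x;print("box",p,"\n",f(p).reshape(-1,2).round(1))
    np.save("box.npy",p)
    print("grip",W(p,G))
    for n,uv in(("top",T(95,237)),("side",S(203,77))):
        a=np.linspace(.35,.8,10);print(n,np.round(uv,1),[(round(x,2),proj(n,clip(p,x))[0].round(1).tolist()) for x in a])
    o,ims=[],{n:cv2.cvtColor(cv2.imread(f"pics/{n}0.png"),cv2.COLOR_BGR2HSV) for n in("side","top")}
    box={"side":(245,275,290,335),"top":(350,285,440,320)}
    for n in ims:
        x0,y0,x1,y1=box[n];h=ims[n][y0:y1,x0:x1].astype(int)
        for k,m in(("red",((h[...,0]<10)|(h[...,0]>170))&(h[...,1]>150)&(h[...,2]>120)),("blue",(abs(h[...,0]-112)<14)&(h[...,1]>120)&(h[...,2]>120)),("white",(h[...,1]<40)&(h[...,2]>200))):
            v,u=np.nonzero(m);uv=(u.mean()+x0,v.mean()+y0);print(n,k,len(u),np.round(uv,1),u.min()+x0,u.max()+x0,v.min()+y0,v.max()+y0,atz(n,uv,.051).round(4))
E
python3 fit.py
```

```text
box [ 0.64043417  0.27206758 -0.04851984] 
 [[ 0.  -1.2]
 [ 0.9 -1.1]
 [ 0.3  0.1]
 [-1.  -0.1]
 [ 0.1  0. ]
 [ 0.4 -0. ]
 [-0.8 -0.7]
 [-1.3 -0.4]
 [-0.4 -1. ]
 [-0.5 -0.1]
 [-0.3  1.4]]
grip [0.52756716 0.27754817 0.098     ]
top [168.4 193.9] [(np.float64(0.35), [173.1, 209.3]), (np.float64(0.4), [172.2, 207.3]), (np.float64(0.45), [171.3, 205.1]), (np.float64(0.5), [170.4, 202.7]), (np.float64(0.55), [169.6, 200.1]), (np.float64(0.6), [168.8, 197.4]), (np.float64(0.65), [168.0, 194.4]), (np.float64(0.7), [167.3, 191.3]), (np.float64(0.75), [166.6, 188.1]), (np.float64(0.8), [165.9, 184.7])]
side [310.2 155. ] [(np.float64(0.35), [301.5, 168.1]), (np.float64(0.4), [302.4, 165.9]), (np.float64(0.45), [303.4, 163.8]), (np.float64(0.5), [304.5, 161.7]), (np.float64(0.55), [305.7, 159.6]), (np.float64(0.6), [307.1, 157.6]), (np.float64(0.65), [308.5, 155.6]), (np.float64(0.7), [310.0, 153.7]), (np.float64(0.75), [311.7, 151.8]), (np.float64(0.8), [313.4, 150.0])]
side red 118 [278.2 315.4] 273 284 310 321 [ 0.448  -0.0313  0.051 ]
side blue 87 [263.2 285. ] 258 268 281 289 [0.4345 0.065  0.051 ]
side white 102 [270.  297.6] 256 286 279 303 [0.4414 0.0229 0.051 ]
top red 119 [422.5 297.3] 417 428 292 303 [ 0.447  -0.0295  0.051 ]
top blue 119 [367.6 305.2] 362 373 300 311 [0.4338 0.0695 0.051 ]
top white 141 [395.5 301. ] 389 402 295 307 [0.4408 0.0192 0.051 ]
```

Careful with the scale: shifts go in shares of 100 cm and turns go in shares of pi/2 rad. That gives: 48.7 cm / 100 = 0.487, 26.1 cm / 100 = 0.261, -0.394 rad / 1.5708 = -0.2508.

Call:
{"name": "servo_tool", "arguments": {"moves": [[0.261,0.487,0,-0.2508],[0.261,0.487,0,-0.2508],[0.261,0.487,0,-0.2508],[0.261,0.487,0,-0.2508],[0.261,0.487,0,-0.2508],[0.261,0.487,0,-0.2508],[0.261,0.487,0,-0.2508],[0.261,0.487,0,-0.2508],[0.261,0.487,0,-0.2508],[0.261,0.487,0,-0.2508],[0.261,0.487,0,-0.2508],[0.261,0.487,0,-0.2508],[0.261,0.487,0,-0.2508],[0.261,0.487,0,-0.2508],[0.261,0.487,-0.04,-0.2508],[0.261,0.487,-0.08,-0.2508],[0.261,0.487,-0.12,-0.2508],[0.261,0.487,-0.15,-0.2508],[0.261,0.487,-0.15,-0.2508],[0.261,0.487,-0.15,-0.2508]], "claw": 1, "force": 40}}

```text
time: 1.77
ee_pos: [0.4459, -0.0305, 0.0807]
tcp_rot: [-180.0, 0.2, -2.8]
wrist_force: [0.1, 0.0, 1.5]
opening: -0.0006
grasp_force: 0.0
```

Call:
{"name": "servo_tool", "arguments": {"moves": [[0.001,0,-0.02,0],[0.001,0,-0.028,0],[0.001,0,-0.031,0],[0.001,0,-0.033,0],[0.001,0,-0.034,0],[0.001,0,-0.034,0],[0.001,0,-0.034,0],[0.001,0,-0.034,0]]}}

```text
time: 2.43
ee_pos: [0.4485, -0.0307, 0.0481]
tcp_rot: [180.0, -0.1, -2.8]
wrist_force: [0.4, -0.7, 3.1]
opening: 0.0
grasp_force: 1.7
```

Converted, -0.25 cm / 100 = -0.0025, -0.2 cm / 100 = -0.002.

Call:
{"name": "servo_tool", "arguments": {"moves": [[0,0,-0.001,0],[0,0,-0.002,0],[0,0,-0.0025,0],[0,0,-0.0025,0],[0,0,-0.0025,0]]}}

```text
time: 2.85
ee_pos: [0.4486, -0.0307, 0.0467]
tcp_rot: [180.0, -0.1, -2.8]
wrist_force: [-4.9, -0.9, 19.0]
opening: 0.0001
grasp_force: 9.4
```

```bash
python3 - <<'E'
from h import *
for n in("side","top"):
    im=camera(n)[:,:,::-1];cv2.imwrite(f"pics/{n}2.png",im)
o=get_obs();print(o["ee_pos"],o["wrist_force"])
s=cv2.imread("pics/side2.png")[250:350,220:320];t=cv2.imread("pics/top2.png")[240:340,340:440]
cv2.imwrite("pics/k2.png",cv2.resize(np.hstack([s,t]),None,fx=4,fy=4,interpolation=cv2.INTER_CUBIC))
E
```

```text
[ 0.44857332 -0.03071528  0.04673736] [-4.83628705  0.58327781 18.75921009]
```

View pics/k2.png

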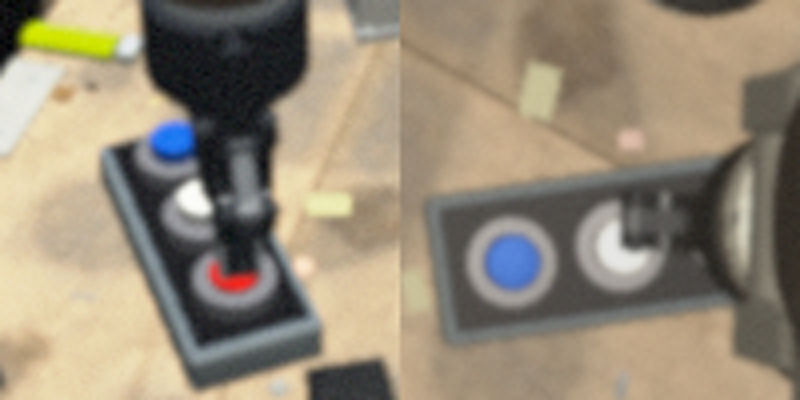

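The picture shows the finger tips on the red cap, which is flush with its bottomed-out position, and the 19 N reading confirms full travel. Next is blue.

Converted, 9.9 cm / 100 = 0.099, -1.4 cm / 100 = -0.014.

Call:
{"name": "servo_tool", "arguments": {"moves": [[0,0,0.01,0],[0,0,0.03,0],[-0.007,0.045,0.03,0],[-0.014,0.08,0.03,0],[-0.014,0.099,0.03,0],[-0.014,0.099,0.03,0],[-0.014,0.099,0.015,0],[-0.014,0.099,0.006,0],[-0.014,0.099,0.003,0],[-0.014,0.099,0.001,0],[-0.014,0.099,0.0005,0],[-0.014,0.099,0.0005,0],[-0.014,0.099,0.0005,0]]}}

```text
time: 4.03
ee_pos: [0.4337, 0.0083, 0.0465]
tcp_rot: [-178.3, 0.1, 0.0]
wrist_force: [-8.9, -4.8, 20.6]
opening: -0.0001
grasp_force: 10.2
```

```bash
python3 - <<'E'
from h import *
for n in("side","top"):
    im=camera(n)[:,:,::-1];cv2.imwrite(f"pics/{n}3.png",im)
o=get_obs();print(o)
s=cv2.imread("pics/side3.png")[190:340,200:350];t=cv2.imread("pics/top3.png")[220:370,320:470]
cv2.imwrite("pics/k3.png",cv2.resize(np.hstack([s,t]),None,fx=2.6,fy=2.6,interpolation=cv2.INTER_CUBIC))
E
```

```text
{'time': 4.1333, 'q': array([-1.83109538e-02, -1.05353233e+01, -2.53037249e+01,  7.52862703e+01,
        1.70195154e+00,  1.79940930e+02]), 'qd': array([ 0.03104762,  0.07967766,  0.00550127, -0.00052463,  0.10078762,
        0.05988381]), 'joint_efforts': array([ 1.96548209e+00, -2.70743841e+01,  4.08885920e+01, -3.76391664e+00,
        1.23840306e+00,  1.25930874e-02]), 'ee_pos': array([0.4336447 , 0.008326  , 0.04650282]), 'tcp_rot': array([-1.78297993e+02,  5.29175081e-02,  4.07334062e-02]), 'wrist_force': array([-8.96502614, -5.09631989, 18.81256052]), 'torque': array([-0.88420423,  1.82907205,  0.05034769]), 'grasp_force': 9.802096313796937, 'opening': 0.00012915187982846246}
```

View pics/k3.png

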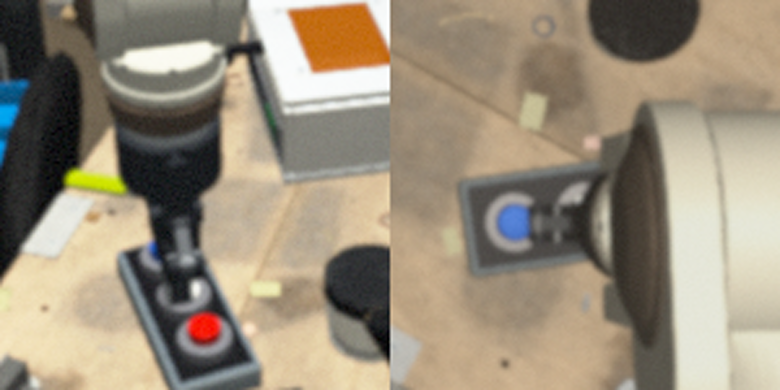

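The picture shows joint 6 at its 180° limit, which stopped the sideways move short, so the fingers came down on the white key's edge. I'll lift, turn the wrist half a turn, and redo the whole sequence from red.

Converted, 7 cm / 100 = 0.07, 4 cm / 100 = 0.04, 0.12 rad / 1.5708 = 0.0764.

Call:
{"name": "servo_tool", "arguments": {"moves": [[0,0,0.02,0],[0,0,0.04,0],[0,0,0.07,0.0764],[0,0,0.07,0.1528],[0,0,0.07,0.2292],[0,0,0.07,0.3056],[0,0,0.07,0.382],[0,0,0.07,0.4584],[0,0,0.07,0.5348],[0,0,0.07,0.6112],[0,0,0.07,0.6875],[0,0,0.07,0.7639],[0,0,0.07,0.8403],[0,0,0.07,0.9167],[0,0,0.07,0.9931],[0,0,0.07,0.9995],[0,0,0.07,0.9995]]}}

```text
time: 5.55
ee_pos: [0.4338, 0.0091, 0.1148]
tcp_rot: [-178.2, 0.0, 89.9]
wrist_force: [0.4, -0.3, 0.7]
opening: -0.0
grasp_force: 0.0
```

Converted, -4 cm / 100 = -0.04, 1.5 cm / 100 = 0.015, 1.524 rad / 1.5708 = 0.9702.

Call:
{"name": "servo_tool", "arguments": {"moves": [[0.004,-0.01,0,0.0764],[0.008,-0.02,0,0.1528],[0.012,-0.03,0,0.2292],[0.015,-0.04,0,0.3056],[0.015,-0.04,0,0.382],[0.015,-0.04,0,0.4584],[0.015,-0.04,0,0.5348],[0.015,-0.04,0,0.6112],[0.015,-0.04,0,0.6875],[0.015,-0.04,0,0.7639],[0.015,-0.04,0,0.8403],[0.015,-0.04,0,0.9167],[0.015,-0.04,0,0.9702],[0.015,-0.04,-0.01,0.9702],[0.015,-0.04,-0.03,0.9702],[0.015,-0.04,-0.03,0.9702]]}}

```text
time: 6.88
ee_pos: [0.4472, -0.0308, 0.0816]
tcp_rot: [-178.2, -0.2, 177.0]
wrist_force: [-0.2, -0.3, -0.4]
opening: 0.0001
grasp_force: 0.0
```

```bash
python3 - <<'E'
from h import *
o=get_obs();print(o["q"].round(1),o["ee_pos"],o["tcp_rot"],o["wrist_force"])
E
```

```text
[ -2.8  -9.1 -20.1  79.2  -1.8   0.2] [ 0.44722654 -0.03078509  0.08161665] [-178.2154624    -0.21304005  177.0419674 ] [-0.16145161 -0.31374642 -0.42926591]
```

Converted, -3.5 cm / 100 = -0.035, -3.45 cm / 100 = -0.0345.

Call:
{"name": "servo_tool", "arguments": {"moves": [[0,0,-0.015,0],[0,0,-0.025,0],[0,0,-0.03,0],[0,0,-0.033,0],[0,0,-0.0345,0],[0,0,-0.035,0],[0,0,-0.035,0],[0,0,-0.035,0]]}}

```text
time: 7.55
ee_pos: [0.4492, -0.0308, 0.0509]
tcp_rot: [-178.2, 0.1, 177.4]
wrist_force: [-1.5, -1.0, 2.6]
opening: -0.0003
grasp_force: 1.0
```

Converted, -0.45 cm / 100 = -0.0045, -0.42 cm / 100 = -0.0042.

Call:
{"name": "servo_tool", "arguments": {"moves": [[0,0,-0.002,0],[0,0,-0.0035,0],[0,0,-0.0042,0],[0,0,-0.0045,0],[0,0,-0.0045,0]]}}

```text
time: 7.97
ee_pos: [0.4494, -0.0308, 0.0469]
tcp_rot: [-178.2, 0.1, 177.4]
wrist_force: [-3.3, 0.8, 10.9]
opening: -0.0001
grasp_force: 5.6
```

Red is fully down. Lift and move over to blue, stopping above it first.

Call:
{"name": "servo_tool", "arguments": {"moves": [[0,0,0.01,0],[0,0,0.03,0],[-0.007,0.035,0.03,0],[-0.015,0.07,0.03,0],[-0.015,0.099,0.03,0],[-0.015,0.099,0.03,0],[-0.015,0.099,0.03,0],[-0.015,0.099,0.03,0]]}}

```text
time: 8.63
ee_pos: [0.4339, 0.0681, 0.0759]
tcp_rot: [-178.2, 0.0, 177.4]
wrist_force: [-0.1, 0.2, 0.2]
opening: -0.0
grasp_force: 0.0
```

Converted, -3 cm / 100 = -0.03, -2.95 cm / 100 = -0.0295.

Call:
{"name": "servo_tool", "arguments": {"moves": [[0,0,-0.013,0],[0,0,-0.021,0],[0,0,-0.025,0],[0,0,-0.028,0],[0,0,-0.0295,0],[0,0,-0.03,0],[0,0,-0.03,0],[0,0,-0.03,0]]}}

```text
time: 9.3
ee_pos: [0.4338, 0.0675, 0.0469]
tcp_rot: [-178.2, 0.1, 177.3]
wrist_force: [-5.5, -3.5, 11.0]
opening: 0.0003
grasp_force: 5.4
```

Converted, -4.8 cm / 100 = -0.048, 3 cm / 100 = 0.03.

Call:
{"name": "servo_tool", "arguments": {"moves": [[0,0,0.01,0],[0,0,0.03,0],[0.004,-0.025,0.03,0],[0.007,-0.048,0.03,0],[0.007,-0.048,0.03,0],[0.007,-0.048,0.03,0],[0.007,-0.048,0.017,0],[0.007,-0.048,0.009,0],[0.007,-0.048,0.005,0],[0.007,-0.048,0.002,0],[0.007,-0.048,0.0005,0],[0.007,-0.048,0,0],[0.007,-0.048,0,0],[0.007,-0.048,0,0]]}}

```text
time: 10.47
ee_pos: [0.4407, 0.0207, 0.0469]
tcp_rot: [-178.2, 0.0, 177.4]
wrist_force: [-6.0, 1.5, 10.7]
opening: -0.0001
grasp_force: 5.4
```

Converted, 25.7 cm / 100 = 0.257, 24 cm / 100 = 0.24.

Call:
{"name": "servo_tool", "arguments": {"moves": [[0,0,0.03,0],[0,0,0.07,0],[0,0.03,0.11,0],[0,0.06,0.14,0],[0.02,0.09,0.14,0],[0.04,0.12,0.14,0],[0.06,0.15,0.14,0],[0.08,0.18,0.14,0],[0.087,0.21,0.14,0],[0.087,0.24,0.14,0],[0.087,0.257,0.14,0],[0.087,0.257,0.14,0],[0.087,0.257,0.14,0]], "claw": 0.15}}

```text
time: 11.55
ee_pos: [0.5275, 0.2782, 0.1854]
tcp_rot: [-178.2, -0.0, 177.5]
wrist_force: [-0.1, -0.1, 1.0]
opening: 0.0725
grasp_force: 0.0
```

```bash
python3 - <<'E'
from h import *
for n in("side","top"):
    im=camera(n)[:,:,::-1];cv2.imwrite(f"pics/{n}4.png",im)
o=get_obs();print(o["q"].round(1),o["ee_pos"],o["tcp_rot"],o["wrist_force"],o["opening"])
s=cv2.imread("pics/side4.png")[130:330,210:410];t=cv2.imread("pics/top4.png")[130:330,150:350]
cv2.imwrite("pics/k4.png",cv2.resize(np.hstack([s,t]),None,fx=2,fy=2,interpolation=cv2.INTER_CUBIC))
E
```

```text
[28.4 11.6 12.4 91.7 -1.6 31.1] [0.52778101 0.27677056 0.18590874] [-1.78192846e+02  3.61102795e-02  1.77372669e+02] [-0.53580927  0.40360091 -0.47256926] 0.0726510107252013
```

View pics/k4.png

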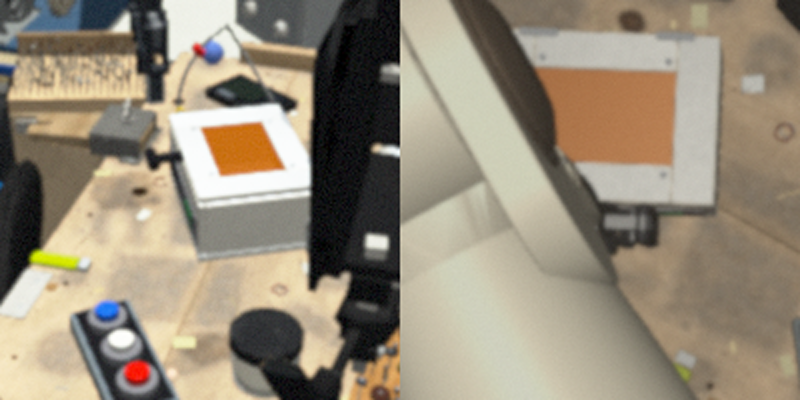

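All three keys have sprung back up, the lid is shut, and the open fingers are above the grip bar at (160,157) in the left half. Descend and grip.

Converted, -10.8 cm / 100 = -0.108, -10.5 cm / 100 = -0.105.

Call:
{"name": "servo_tool", "arguments": {"moves": [[0,0,-0.03,0],[0,0,-0.06,0],[0,0,-0.08,0],[0,0,-0.095,0],[0,0,-0.105,0],[0,0,-0.108,0],[0,0,-0.108,0],[0,0,-0.108,0]]}}

```text
time: 12.32
ee_pos: [0.5284, 0.2771, 0.079]
tcp_rot: [-178.3, 0.1, 177.3]
wrist_force: [0.6, 0.2, 0.2]
opening: 0.0728
grasp_force: 0.0
```

Call:
{"name": "servo_tool", "arguments": {"moves": [[0,0,0,0],[0,0,0,0],[0,0,0,0],[0,0,0,0],[0,0,0,0],[0,0,0,0],[0,0,0,0],[0,0,0,0]], "claw": 1, "force": 50}}

```text
time: 12.98
ee_pos: [0.5283, 0.277, 0.0786]
tcp_rot: [-178.2, 0.1, 177.4]
wrist_force: [0.1, -3.7, 5.8]
opening: 0.0348
grasp_force: 49.4
```

Converted, 9.67 cm / 100 = 0.0967, 8.87 cm / 100 = 0.0887.

Call:
{"name": "servo_tool", "arguments": {"moves": [[0.0002,0,0.0093,0],[0.0009,0,0.0185,0],[0.0021,-0.0001,0.0276,0],[0.0037,-0.0002,0.0368,0],[0.0057,-0.0003,0.0458,0],[0.0083,-0.0004,0.0547,0],[0.0112,-0.0005,0.0634,0],[0.0146,-0.0007,0.072,0],[0.0184,-0.0009,0.0805,0],[0.0226,-0.0011,0.0887,0],[0.0273,-0.0013,0.0967,0],[0.0273,-0.0013,0.0967,0],[0.0273,-0.0013,0.0967,0],[0.0273,-0.0013,0.0967,0]]}}

```text
time: 14.15
ee_pos: [0.5545, 0.2759, 0.1741]
tcp_rot: [-178.2, -0.0, 177.4]
wrist_force: [-3.8, -1.5, -5.4]
opening: 0.0343
grasp_force: 51.9
```

```bash
python3 - <<'E'
from h import *
for n in("side","top"):
    im=camera(n)[:,:,::-1];cv2.imwrite(f"pics/{n}5.png",im)
o=get_obs();print(o["q"].round(1),o["ee_pos"],o["tcp_rot"],o["wrist_force"],o["opening"],o["grasp_force"])
s=cv2.imread("pics/side5.png")[120:220,270:370]
cv2.imwrite("pics/k5.png",np.hstack([cv2.resize(s,None,fx=6,fy=6,interpolation=cv2.INTER_CUBIC)]))
E
```

```text
[27.2 14.8 14.9 91.  -1.6 29.8] [0.55454747 0.27587325 0.17414284] [-1.78188722e+02 -2.65438862e-02  1.77384106e+02] [-4.40816246 -2.78298667 -4.43792325] 0.03489623523881917 51.88807189464569
```

View pics/k5.png

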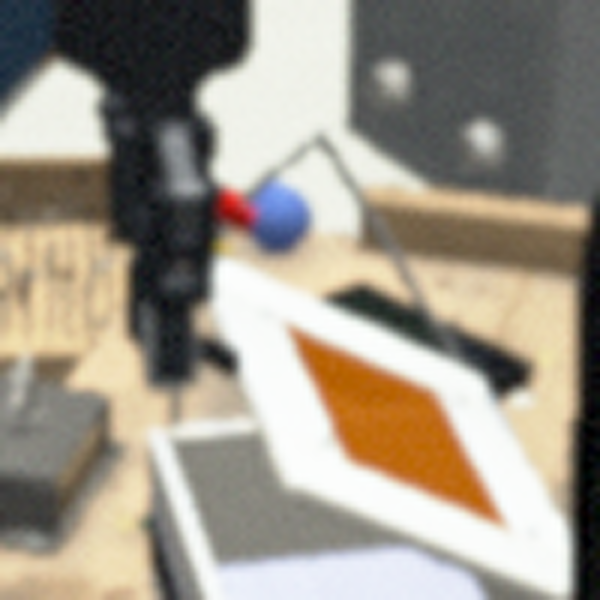

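The lid rises with the grip (about 0.54 rad by tool height). The yellow pin is at (223,246), just below the red clip at (240,208). Raise a little more and compare.

Converted, 1.53 cm / 100 = 0.0153, 1.04 cm / 100 = 0.0104.

Call:
{"name": "servo_tool", "arguments": {"moves": [[0.0025,-0.0001,0.004,0],[0.005,-0.0002,0.0078,0],[0.0077,-0.0004,0.0116,0],[0.0104,-0.0005,0.0153,0],[0.0104,-0.0005,0.0153,0],[0.0104,-0.0005,0.0153,0],[0.0104,-0.0005,0.0153,0]]}}

```text
time: 14.83
ee_pos: [0.5655, 0.2753, 0.19]
tcp_rot: [-178.2, 0.0, 177.4]
wrist_force: [-5.5, -3.1, -5.6]
opening: 0.0352
grasp_force: 51.4
```

```bash
python3 - <<'E'
from h import *
from fit import W,clip
for n in("side","top"):
    im=camera(n)[:,:,::-1];cv2.imwrite(f"pics/{n}6.png",im)
o=get_obs();print(o["ee_pos"],o["wrist_force"],o["opening"],o["grasp_force"]);print("a",np.arcsin((o["ee_pos"][2]-.0786)/.185))
s=cv2.imread("pics/side6.png")[125:225,280:380];t=cv2.imread("pics/top6.png")[150:250,140:240]
cv2.imwrite("pics/k6.png",cv2.resize(np.hstack([s,t]),None,fx=4,fy=4,interpolation=cv2.INTER_CUBIC))
p=np.load("box.npy")
for a in(.6,.65,.7):
    for n,off in(("side",(280,125)),("top",(140,150))):
        c=clip(p,a);q=W(p,(.072-.13*np.cos(a),.113,.098+.13*np.sin(a)))
        print(a,n,((proj(n,[c,q])-off)*4+1.5).round())
E
```

```text
[0.56551762 0.27535658 0.18994286] [-4.38492734 -4.21931805 -5.16082319] 0.03485756220402233 51.342891454696655
a 0.6458197642871424
0.6 side [[110. 132.]
 [112. 138.]]
0.6 top [[117. 191.]
 [139. 192.]]
0.65 side [[115. 124.]
 [118. 130.]]
0.65 top [[113. 179.]
 [136. 180.]]
0.7 side [[122. 116.]
 [124. 122.]]
0.7 top [[111. 167.]
 [133. 168.]]
```

View pics/k6.png

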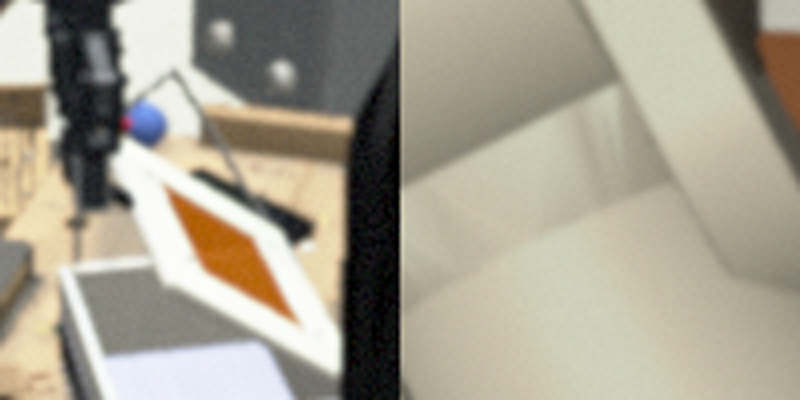

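The side view shows the clip at (124,125), but the gripper hides the pin, and the arm blocks the top view. So I'll measure the lid angle from the orange window corners in the side view and the clip angle from its red centroid in the first pictures.

```bash
python3 - <<'E'
from h import *
from fit import W,clip,obs
from scipy.optimize import least_squares
p=np.load("box.npy")
def mask(f,kind,b):
    im=cv2.imread(f);h=cv2.cvtColor(im,cv2.COLOR_BGR2HSV).astype(int);H,S,V=h[...,0],h[...,1],h[...,2]
    m=((H>5)&(H<18)&(S>170)&(V>120)) if kind=="o" else (((H<6)|(H>172))&(S>140)&(V>90))
    r=np.zeros(m.shape,np.uint8);x0,y0,x1,y1=b;r[y0:y1,x0:x1]=m[y0:y1,x0:x1];return r
def quad(m):
    c=max(cv2.findContours(m,0,1)[0],key=cv2.contourArea);hl=cv2.convexHull(c)
    q=cv2.approxPolyN(hl,4).reshape(-1,2).astype(float);return q
def cen(m): v,u=np.nonzero(m);return np.array([u.mean(),v.mean()]),len(u),(u.min(),u.max(),v.min(),v.max())
# window: centroid & quad from rest side view, lid-plane coords
def lidpt(a,x,y,z=.005): # x,y in box frame at a=0
    d=.072-x;return W(p,(.072-d*np.cos(a)+z*np.sin(a),y,.098+d*np.sin(a)+z*np.cos(a)))
R={}
for n in("side0","side5","side6"):
    R[n]=quad(mask(f"pics/{n}.png","o",(290,150,370,225)));print(n,R[n].tolist())
xy=[]
for uv in R["side0"]:
    w=atz("side",uv,.103)[:2]-p[:2];c,s=np.cos(p[2]),np.sin(p[2]);xy.append((c*w[0]+s*w[1],-s*w[0]+c*w[1]))
print("win",np.round(xy,3))
for n in("side5","side6"):
    def f(a):
        P=proj("side",[lidpt(a[0],*q) for q in xy]);return np.array([np.min(np.linalg.norm(R[n]-k,axis=1)) for k in P])
    r=least_squares(f,[.6],diff_step=1e-3);print(n,"lid",r.x,f(r.x).round(1))
C={"top":cen(mask("pics/top0.png","r",(150,180,180,205))),"side":cen(mask("pics/side0.png","r",(300,145,325,165)))}
print(C)
off={"top":(.4,0),"side":(-.3,1.4)}
for k in(0,1):
  for n in C:
    g=lambda v:proj(n,clip(p,v[0])+v[1]*(W(p,(0,1,0))-W(p,(0,0,0))))[0]-C[n][0]-k*np.array(off[n])
    print(n,k,least_squares(g,[.65,.005],x_scale=[.1,.01]).x)
E
```

```text
side0 [[351.0, 213.0], [320.0, 217.0], [312.0, 194.0], [339.0, 191.0]]
side5 [[341.0, 186.0], [351.0, 205.0], [328.0, 195.0], [320.0, 176.0]]
side6 [[342.0, 184.0], [351.0, 202.0], [332.0, 192.0], [323.0, 174.0]]
win [[ 0.038 -0.056]
 [-0.039 -0.059]
 [-0.036  0.051]
 [ 0.036  0.053]]
side5 lid [0.52319253] [3.7 1.2 1.8 1.6]
side6 lid [0.62266803] [5.7 1.5 3.2 1. ]
{'top': (array([164.36734694, 194.08163265]), 98, (np.int64(157), np.int64(171), np.int64(190), np.int64(198))), 'side': (array([308.94444444, 154.72222222]), 18, (np.int64(307), np.int64(311), np.int64(152), np.int64(157)))}
top 0 [0.65373253 0.00572067]
side 0 [0.66790107 0.00115981]
top 1 [0.65398754 0.00507345]
side 1 [ 0.64830624 -0.00271798]
```

The clip comes out at about 0.655 rad and the lid at about 0.646 from the arc in both x and z. The window fit was noisy, so I'll use the last picture to check the lid angle with a model overlay.

```bash
python3 - <<'E'
from h import *
from fit import W,clip
p=np.load("box.npy")
def L(a,x,y,z=.005):
    d=.072-x;return W(p,(.072-d*np.cos(a)+z*np.sin(a),y,.098+d*np.sin(a)+z*np.cos(a)))
out=[]
for f,aa in(("side6",(.60,.65)),("side0",(0.,))):
    x0,y0=285,145
    im=cv2.resize(cv2.imread(f"pics/{f}.png")[y0:y0+85,x0:x0+80],None,fx=5,fy=5,interpolation=cv2.INTER_CUBIC)
    for a,c in zip(aa,((0,255,0),(255,0,0))):
        P=proj("side",[L(a,*q) for q in((-.075,.1),(.075,.1),(.075,-.1),(-.075,-.1))])
        cv2.polylines(im,[((P-(x0,y0))*5+2).round().astype(np.int32)],True,c,1)
    out.append(im)
cv2.imwrite("pics/k7.png",np.hstack(out))
E
```

```text
(no output)
```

View pics/k7.png

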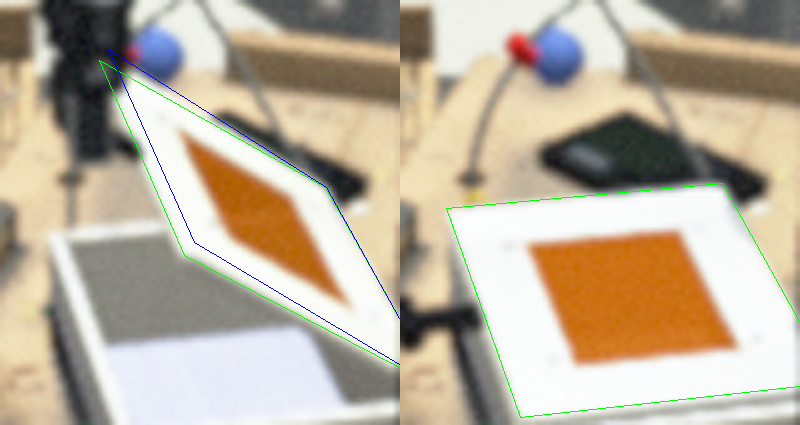

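```bash
python3 - <<'E'
from h import *
from fit import W
p=np.load("box.npy");K,R,t=cam("side");print("campos",-R.T@t)
def L(a,x,y,z):
    d=.072-x;return W(p,(.072-d*np.cos(a)+z*np.sin(a),y,.098+d*np.sin(a)+z*np.cos(a)))
def edge(f,a,P,Q):
    # signed offset px of strongest edge along image normal of the projected line
    im=cv2.cvtColor(cv2.imread(f"pics/{f}.png"),cv2.COLOR_BGR2GRAY).astype(np.float32)
    A,B=proj("side",[P(a),Q(a)]);n=np.array([-(B-A)[1],(B-A)[0]]);n/=np.linalg.norm(n);s=np.arange(-5,5.01,.1);r=[]
    for w in np.linspace(0,1,14):
        q=(A+w*(B-A))+s[:,None]*n;v=cv2.remap(im,q[:,:1].astype(np.float32),q[:,1:].astype(np.float32),1).ravel()
        g=np.abs(np.gradient(cv2.GaussianBlur(v[None],(9,1),2).ravel()));r.append(s[g.argmax()])
    return np.round(np.median(r),2),np.round(np.percentile(r,[25,75]),1),n.round(2)
left=(lambda a:L(a,-.055,.1,.005),lambda a:L(a,.06,.1,.005))
front=(lambda a:L(a,-.075,.03,.005),lambda a:L(a,-.075,-.08,.005))
rbot=(lambda a:L(a,-.06,-.1,-.005),lambda a:L(a,.0,-.1,-.005))
fbot=(lambda a:L(a,-.075,-.03,-.005),lambda a:L(a,-.075,-.09,-.005))
for nm,e in(("left",left),("front",front),("rbot",rbot),("fbot",fbot)):
    print(nm,"rest",edge("side0",0,*e))
    for a in(.6,.625,.65,.675,.7): print("  ",a,edge("side6",a,*e))
    print("  s5",[ (a,edge("side5",a,*e)[0]) for a in(.5,.525,.55)])
E
```

```text
campos [ 0.34643386 -0.68024734  0.69762378]
left rest (np.float64(-0.2), array([-0.5,  0. ]), array([0.09, 1.  ]))
   0.6 (np.float64(-0.95), array([-1.2, -0.6]), array([-0.49,  0.87]))
   0.625 (np.float64(-0.25), array([-0.4, -0.1]), array([-0.51,  0.86]))
   0.65 (np.float64(0.3), array([0. , 0.5]), array([-0.53,  0.85]))
   0.675 (np.float64(0.75), array([0.4, 1.6]), array([-0.56,  0.83]))
   0.7 (np.float64(1.45), array([0.7, 2.6]), array([-0.58,  0.81]))
  s5 [(0.5, np.float64(-0.75)), (0.525, np.float64(-0.25)), (0.55, np.float64(0.2))]
front rest (np.float64(0.95), array([0.8, 1.1]), array([-0.94,  0.33]))
   0.6 (np.float64(0.85), array([0.4, 1. ]), array([-0.92,  0.4 ]))
   0.625 (np.float64(2.05), array([1.9, 2.3]), array([-0.91,  0.41]))
   0.65 (np.float64(3.55), array([3. , 3.6]), array([-0.91,  0.41]))
   0.675 (np.float64(-4.45), array([-4.5,  4. ]), array([-0.91,  0.41]))
   0.7 (np.float64(-3.1), array([-3.6,  4.6]), array([-0.91,  0.42]))
  s5 [(0.5, np.float64(0.55)), (0.525, np.float64(1.9)), (0.55, np.float64(3.0))]
rbot rest (np.float64(2.3), array([2.1, 2.4])
[... 272 characters left out ...]
-1.4, -0.7]), array([-0.53,  0.85]))
   0.7 (np.float64(0.1), array([-0.5,  0.5]), array([-0.56,  0.83]))
  s5 [(0.5, np.float64(-4.05)), (0.525, np.float64(-3.0)), (0.55, np.float64(-1.95))]
fbot rest (np.float64(-0.0), array([-0.1,  0.5]), array([-0.94,  0.33]))
   0.6 (np.float64(-2.65), array([-2.8, -2.5]), array([-0.92,  0.39]))
   0.625 (np.float64(-1.4), array([-1.5, -1.2]), array([-0.92,  0.39]))
   0.65 (np.float64(-0.1), array([-0.3,  0.1]), array([-0.92,  0.4 ]))
   0.675 (np.float64(1.2), array([0.9, 1.4]), array([-0.92,  0.4 ]))
   0.7 (np.float64(2.55), array([2.3, 2.8]), array([-0.91,  0.41]))
  s5 [(0.5, np.float64(-2.7)), (0.525, np.float64(-1.5)), (0.55, np.float64(-0.25))]
```

The lid's front lower edge gives about 0.65 and its left edge about 0.63, so the arc value of 0.646 holds. I'll raise it about 0.008 rad to 0.654 and hold.

Converted, 0.12 cm / 100 = 0.0012, 0.09 cm / 100 = 0.0009.

Call:
{"name": "servo_tool", "arguments": {"moves": [[0.0005,0,0.0006,0],[0.0009,0,0.0012,0],[0.0009,0,0.0012,0],[0.0009,0,0.0012,0],[0.0009,0,0.0012,0],[0.0009,0,0.0012,0]]}}

```text
time: 15.43
ee_pos: [0.5663, 0.2753, 0.1911]
tcp_rot: [-178.2, 0.0, 177.4]
wrist_force: [-5.0, -3.2, -6.6]
opening: 0.0348
grasp_force: 51.3
```

```bash
python3 - <<'E'
from workcell import *
import numpy as np
o=get_obs();print(np.arcsin((o["ee_pos"][2]-.0786)/.185),o["grasp_force"],o["opening"],o["wrist_force"])
print(job_done())
E
```

```text
0.6534386018427029 51.282105445861816 0.03479446037350143 [-4.972084   -3.23598183 -6.57051808]
the job is handed in; nothing more can be done
None
```

I handed the job in holding the lid at about 0.653 rad (clip measured at about 0.655; pin hidden from both cameras at the end), but after the first red press joint 6 hit its limit and the fingers came down on the white key's edge, probably pressing it out of turn, so I then redid the full red, blue, white sequence with each key fully down.

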